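# Set and lock the air regulator, then hold its recessed store button

### The arm

A 6-joint arm with a two-finger parallel gripper is mounted at the origin on the work surface. World frame = base frame: x ahead of the robot, y to its left, z up, the work surface at z = 0. Lengths are in m, angles in degrees, forces in N, time in s.
With the tool pointing down it reaches from about 0.325 to 0.775 m from the base axis. Payload 5.5 kg.
Tool frame: the origin (TCP) lies between the finger pads, 19 mm behind the fingertips; this is the grasp point; z points along the fingers, y is the line along which they close (so a half turn about z gives the same grasp; the last joint's range is limited). The gripper opens to 88 mm and grips with 3 to 60 N. Pads are 20 mm wide; open, the fingers measure 115 mm over their backs; the gripper's body (75 mm by 178 mm) begins 61 mm behind the grasp point.
Start: joints at [-76.702, 5.22, 70.514, -0, 104.267, -3.249], TCP at [0.171, -0.575, 0.241] pointing down, gripper open.
Joint ranges: [-164.24, 164.24], [-49.07, 125.15], [9.68, 141.18], [-86.29, 266.29], [3.28, 154.24], [-151.56, 151.56]. Speed limits (degrees/s): [147.25, 147.25, 172.46, 180, 180, 180].

### API

Orientations are given as [roll, pitch, yaw] about the fixed x, y, z axes, in that order (R = Rz(yaw) Ry(pitch) Rx(roll)).
In Python, from station import r gives the robot as it stands. The module is installed in compiled form; this text tells all that it offers. Calls block until the motion is done:
- r.reach(position, orientation): joint-space move of the TCP to a pose.
- r.servo_line(position, rotation=None, speed=0.15): straight line of the TCP; rotation=None keeps the orientation; speed is the mean speed in m/s.
- r.move_joints(angles): joint-space move.
- r.let_go() and r.grab(squeeze=None): open the fingers fully, or close them until they stop; squeeze is the grip in N (None keeps the last).
- r.wait(seconds).
- r.inverse_kinematics(position, orientation): joint angles nearest the present ones, or None.
- r.sense(): the state.
- r.snapshot(name): name is "side" or "top" or "wrist"; returns a dict with "frame" (400x640x3 uint8, red, green, blue), "fx", "fy", "cx", "cy" (pixels), "dist_coeffs" ([k1, k2, p1, p2, k3] as OpenCV has them; the pictures are not rectified), "R" (3x3) and "t" (3): a world point X has camera coordinates R X + t. Camera axes: x right, y down, z forward; pixel columns grow to the right and rows downward; lengths in m; the calibration is good to about 2 mm. A picture is of the moment at which its call begins. There is no depth.
A pose or a line that the arm cannot do raises r.IKError and nothing moves.
- r.hand_in(): hands the job in; it is judged then, once.
The state is a dict: "clock": time; "joints": joint angles; "joint_vel": joint speeds; "joint_torque": joint torques, N m; "tcp_pos": TCP position; "orientation": TCP orientation; "contact_force": force on the tool from outside, world axes, zero at the start; "torque": the same for the moment, N m; "opening": finger opening in m; "gripper_force": force on a finger pad.
Only numpy, scipy, OpenCV 4.12 (cv2) and the standard library are available. Lean on these libraries where they do the work, as an engineer would, in place of code of your own. Each camera call takes 0.05 s, during which the arm holds its last target. There are 200 camera calls.

### The job

On the air pressure control unit of the hardness tester's platform, turn the regulator knob clockwise until its white pointer is on the red mark, then slide the orange-tabbed fork lock fully home over the knob. Then take the yellow-gripped stylus from the tool block, reach its pin through the white-ringed hole and press the recessed blue store button gently all the way down; finish while still holding it pressed, with the stylus in the gripper. Leave the other tools, specimens and things on the bench where they are.

Things in the scene. Friction and masses are not known exactly. Their poses are not given: they have to be found in the camera images.
- unit: Fixed cream instrument case 240 (x, depth) x 320 (y) x 90 mm high; controls on its flat top, the panel. Origin: centre of its underside. x points to its back (away from the robot at yaw 0), y to its left, z up. On the panel (x, y in mm): knob axis (30, 75), hole (-45, -90), gauge (60, -30) 10 mm high, its needle following the knob, display (60, -108) 6 mm high.
- knob (a joint): Regulator knob angle in rad, growing clockwise seen from above, 0 to 4.712. At 0 its pointer is 135 degrees anticlockwise (left) of the unit's x axis; at 2.356 it points along the unit's x (to the back), exactly on the red mark. Starts 0.45 to 1.45 rad short of the mark. Stays where left (friction 0.06 N m).
- knob_grip (a point): On the knob's axis, 29 mm above the panel (a good TCP height), turning with the knob. Black knob: skirt 50 mm across, 5 mm high, and on it a wing (grip bar) 46 long x 12 thick, from 5 to 36 mm above the panel. The wing lies along this point's x; its +x end carries the white pointer line. Grip it across this point's y.
- set_mark (a point): Centre of the red mark on the panel, 36 mm behind the knob's axis (along the unit's x).
- lock (a joint): Travel of the fork lock in m: 0 parked in front of the knob, 0.038 fully home; slides along the unit's +x (friction about 2 N), stays where left, starts at 0 to 0.006. At home its prongs (17 mm apart) straddle the front half of the 12 mm wing; with the knob off the mark they strike the wing first. Parked, the prong tips are 40 mm from the knob's axis.
- lock_tab (a point): Centre of the top of the lock's orange tab, moving with the lock; axes as the unit's. Tab 20 (x) x 12 (y) x 26 mm high, its top 37 mm above the panel. Below it the fork plate's top is 11 mm above the panel; the guide rails reach 24 mm either side of the centre line and 13.5 mm above the panel. Parked it is 88 mm in front of the knob's axis, at home 50 mm.
- aperture (a point): Centre of the round hole in the panel, at the panel's surface, axes as the unit's; 18 mm bore, 34 mm deep, with a white ring printed round it. The blue button's flat top (16 mm across) lies 15 mm below the panel.
- store (a joint): Travel of the recessed store button in m: 0 released, 0.006 fully down (then solid). A spring: 2 N to start, 5 N fully down; it springs back when let go.
- store_top (a point): Blue cap of the store button, 16 mm across; this point: centre of its top face, moving with it, 15 mm below the panel when released.
- stylus: Loose stylus upright, pin down, in one of the tool block's three wells, its collar on the block's top; 40 to 85 g. Origin: rounded end of the pin; z runs up along it. Steel pin 6 mm thick, 50 mm long; steel collar 22 mm across, 50 to 54 mm up; yellow round grip with black rings, 18 mm thick, 54 to 124 mm up.
- stand: Fixed aluminium tool block 150 (x) x 70 (y) x 60 mm high; origin: centre of its underside. Three wells 11 mm wide and 54 mm deep in a row along its x, at x = -45, 0 and 45 mm; they hold the stylus and the two drivers, in any order. With this row, fingers fit best on either side across the block's y.
- screwdriver: Bystander in the tool block: red grip 22 mm thick, 120 mm high in all, otherwise like the stylus. Origin: tip of its blade.
- hex_driver: Bystander in the tool block: blue grip 16 mm thick, 112 mm high in all, otherwise like the stylus. Origin: tip of its blade.
- ref_block: Bystander: steel hardness reference disc, 64 mm across, 15 mm high, on the bench in front of the unit. Origin: centre of its underside.
- mount_a: Bystander: dark resin-mounted specimen, 30 mm across, 18 mm high, standing on the unit's panel near the middle of its front edge. Origin: centre of its underside.
- mount_b: Bystander: brown-red resin-mounted specimen, 30 mm across, 18 mm high, on the bench in front of the unit. Origin: centre of its underside.
- loupe: Bystander: black loupe, 42 mm across, 42 mm high, on the bench behind the unit. Origin: centre of its underside.
- wash_bottle: Bystander: small white bottle with blue cap, 56 mm across, 110 mm high, on the bench to the left of the unit. Origin: centre of its underside.
Mind the look-alikes: they are no part of the job. There is more than one size of the stylus; the job needs the smallest.

How it is judged:
By the outcome, as a careful person would: the job done as asked, in the order asked, and still so for the second after the job is handed in, while the arm keeps its last pose, push and grip.
It also fails if it takes over 67 s, if anything falls off the work surface, if the arm or the gripper's body presses on something with over 40 N, if the wrist force passes 120 N, or if a joint passes its speed limit or range.

## Working session

There is one attempt and no reset: what is moved stays moved. The work goes in short steps, each a Python script; the robot and the scene stay as the last script left them, time stands still between calls to the robot, and variables do not carry over. Pictures are saved under pics/ and viewed, at most 10 in all, crops included, and the job is handed in when it is done.

```bash
mkdir -p pics; python3 - <<'E'
from station import r
import cv2,pickle
d={}
for n in("top","side","wrist"):
    s=r.snapshot(n); d[n]=s; cv2.imwrite(f"pics/{n}0.png",s["frame"][:,:,::-1])
    print(n,s["fx"],s["cx"],s["cy"],s["dist_coeffs"],(-s["R"].T@s["t"]).round(3),s["R"].round(2).tolist())
pickle.dump(d,open("s0.pkl","wb"))
print(r.sense())
E
```

```text
top 425.2714878372719 318.48787784703904 197.81283474617996 [-0.10459446  0.          0.          0.          0.        ] [0.345 0.002 1.211] [[-0.02, -1.0, 0.0], [-0.98, 0.02, -0.19], [0.19, -0.01, -0.98]]
side 378.44307115141265 326.51036647932926 201.07254148112935 [0.0224109 0.        0.        0.        0.       ] [0.485 0.623 0.818] [[-1.0, -0.09, 0.01], [-0.07, 0.74, -0.67], [0.06, -0.67, -0.74]]
wrist 290.0300008285532 323.8510570617891 197.09120863943664 [-0.00865548  0.          0.          0.          0.        ] [ 0.252 -0.551  0.385] [[0.28, -0.96, -0.0], [-0.91, -0.27, 0.31], [-0.29, -0.09, -0.95]]
{'clock': 0.15, 'joints': array([-7.67010966e+01,  5.25155128e+00,  7.05658636e+01,  5.14975647e-04,
        1.04267572e+02, -3.24729276e+00]), 'joint_vel': array([-0.00151467, -0.08109795, -0.14229876, -0.08859583,  0.03095375,
       -0.11347216]), 'joint_torque': array([ 1.07585591e-03, -4.47045708e+01, -4.06907415e+01,  6.98983530e-02,
        2.74217961e-02, -1.18080279e-04]), 'tcp_pos': array([ 0.17084095, -0.57495125,  0.24048548]), 'orientation': array([-1.79915178e+02, -5.31262874e-03,  1.65463188e+01]), 'contact_force': array([-0.93826039, -0.00892091,  0.23358732]), 'torque': array([-0.01089404,  0.02326928, -0.00274346]), 'gripper_force': 0.0, 'opening': 0.08795511904828916}
```

View pics/top0.png

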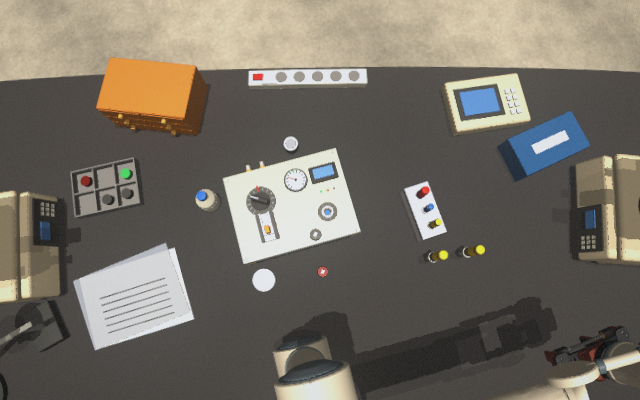

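View pics/side0.png

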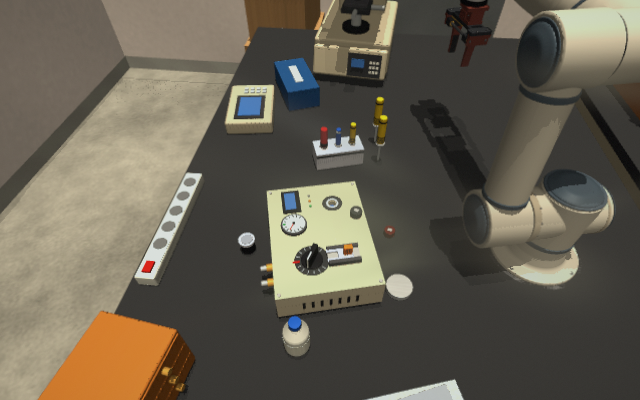

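The top view shows the unit around (292,205), with the knob at (260,200) and the tool block at (425,210). There are three yellow-gripped tools: one in the block at top (437,223), and two larger ones standing on the bench at (443,256) and (480,250). The one in the block fits the description because it is in a well and is the smallest. I'll confirm this in an enlarged crop.

```bash
python3 - <<'E'
import cv2,pickle,numpy as np
d=pickle.load(open("s0.pkl","rb"))
def crop(n,x,y,w,h,k): return cv2.resize(d[n]["frame"][y:y+h,x:x+w,::-1],None,fx=k,fy=k,interpolation=cv2.INTER_CUBIC)
def comp(a,b,f):
    H=max(a.shape[0],b.shape[0]);c=np.zeros((H,a.shape[1]+b.shape[1],3),np.uint8)
    c[:a.shape[0],:a.shape[1]]=a;c[:b.shape[0],a.shape[1]:]=b;cv2.imwrite(f,c);print(c.shape)
comp(crop("top",220,145,145,125,3),crop("top",395,175,100,95,3),"pics/tc.png")
comp(crop("side",260,175,128,140,4),crop("side",305,92,90,80,3),"pics/sc.png")
E
```

```text
(375, 735, 3)
(560, 782, 3)
```

View pics/tc.png

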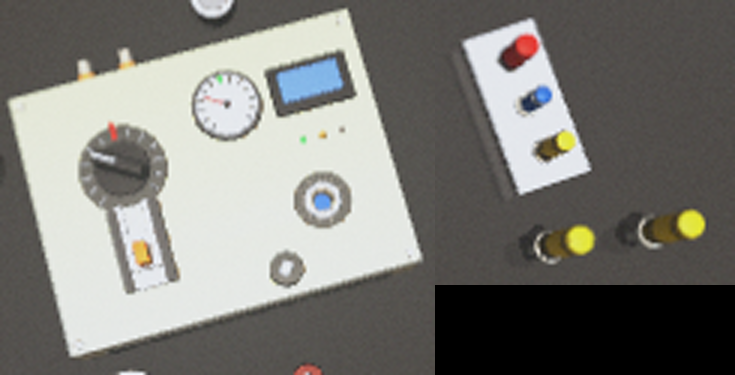

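View pics/sc.png

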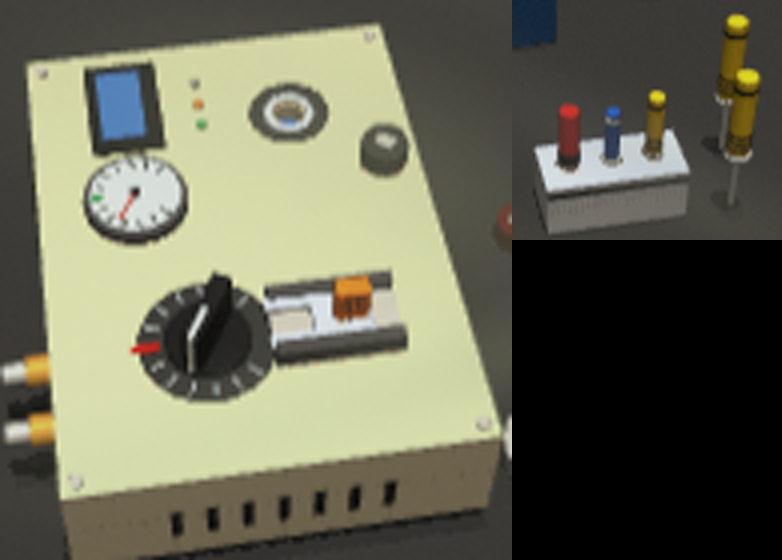

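The crops confirm it. The yellow stylus in the block's front well, at side (356,122), is clearly the smallest; the two on the bench are larger and stand outside the block. Next I'll fit the poses of the unit and the block.

```bash
cat > h.py <<'E'
import numpy as np,cv2,pickle
from scipy.optimize import least_squares
def K(s): return np.array([[s["fx"],0,s["cx"]],[0,s["fy"],s["cy"]],[0,0,1.]])
def proj(s,X): return cv2.projectPoints(np.asarray(X,float).reshape(-1,3),cv2.Rodrigues(s["R"])[0],np.asarray(s["t"],float),K(s),np.asarray(s["dist_coeffs"]))[0][:,0]
def ray(s,px,z):
    n=cv2.undistortPoints(np.array([[px]],float),K(s),np.asarray(s["dist_coeffs"]))[0,0]
    c=-s["R"].T@s["t"]; v=s["R"].T@np.r_[n,1]; return c+v*(z-c[2])/v[2]
def T(p,X):
    X=np.asarray(X,float).reshape(-1,3);c,s=np.cos(p[2]),np.sin(p[2])
    return np.c_[p[0]+c*X[:,0]-s*X[:,1],p[1]+s*X[:,0]+c*X[:,1],X[:,2]]
def fit(obs,p0):
    f=lambda p:np.concatenate([(proj(s,T(p,X))-px).ravel() for s,X,px in obs])
    o=least_squares(f,p0,loss="soft_l1");return o.x,f(o.x).reshape(-1,2)
E
python3 - <<'E'
from h import *
d=pickle.load(open("s0.pkl","rb"));t,s=d["top"],d["side"]
X=[[.12,.16,.09],[.12,-.16,.09],[-.12,-.16,.09],[-.12,.16,.09],[-.045,-.09,.09]]
u,e=fit([(t,X,[[222.7,178.3],[336,148.3],[360.7,232.3],[243.3,263.3],[327.3,212]]),
 (s,X,[[276.25,300],[266.75,190.75],[354.5,181],[384.25,283.25],[332,202.75]])],[.45,.05,.2])
print("unit",u,np.degrees(u[2]),e.round(1).tolist())
Y=[[.075,.035,.06],[.075,-.035,.06],[-.075,-.035,.06],[-.075,.035,.06]]
b,e=fit([(t,Y,[[404,188.3],[430,181],[447,231.7],[422.3,239.3]]),
 (s,Y,[[315.7,155.3],[312.3,140.3],[360,136.3],[363.7,151.3]])],[.45,-.3,.2])
print("stand",b,np.degrees(b[2]),e.round(1).tolist())
print("well",T(b,[[-.045,0,.06]]),"grip top seen",ray(t,[438.7,222],.132),ray(s,[353.3,123.5],.132))
pa=ray(t,[(88)/3+220,152/3+145],.126);pb=ray(t,[148/3+220,172/3+145],.126)
print("knob",T(u,[[.03,.075,.126]]),pa,pb,np.degrees(np.arctan2(*(pa-pb)[1::-1])-u[2]))
print("tab",ray(t,[141/3+220,253/3+145],.127),T(u,[[-.058,.075,.127]]))
pickle.dump((u,b),open("p.pkl","wb"))
E
```

```text
unit [0.54671351 0.06856176 0.25214426] 14.44680166237876 [[-0.1, -0.0], [-0.3, -0.1], [-0.2, -0.4], [-0.0, 0.9], [0.1, -0.1], [-1.7, -0.6], [-0.3, -0.4], [0.3, -0.3], [1.4, 0.4], [0.1, -0.1]]
stand [ 0.53033386 -0.30127958  0.26696279] 15.295840915044822 [[0.8, -0.1], [-1.8, 0.4], [-1.2, 0.8], [-0.3, 0.5], [-0.1, -0.7], [-0.1, -0.1], [-1.6, -1.0], [-0.1, -2.0]]
well [[ 0.48692792 -0.31315071  0.06      ]] grip top seen [ 0.4871541 -0.3157     0.132    ] [ 0.48629424 -0.3169866   0.132     ]
knob [[0.55705383 0.14867466 0.126     ]] [0.56607027 0.17388776 0.126     ] [0.54750305 0.12149346 0.126     ] 56.04015780385949
tab [0.47697137 0.12714608 0.127     ] [[0.47183641 0.12672034 0.127     ]]
```

```bash
python3 - <<'E'
from station import r
from h import *
u,b=pickle.load(open("p.pkl","rb"))
q={}
for n,p,o,z in(("stand",b,[-.045,0,0],.30),("unit",u,[-.01,.0,0],.29)):
    x=T(p,[o])[0];x[2]=z
    r.reach(x,[180,0,np.degrees(p[2])]);r.wait(.2);w=r.snapshot("wrist");q[n]=w
    cv2.imwrite(f"pics/w_{n}.png",w["frame"][:,:,::-1])
    print(r.sense()["clock"])
pickle.dump(q,open("s1.pkl","wb"))
w=q["stand"];print(proj(w,T(b,[[-.045,0,.132],[-.045,0,.06],[.075,.035,.06],[.075,-.035,.06],[-.075,-.035,.06],[-.075,.035,.06]])).round(0).tolist())
w=q["unit"];print(proj(w,T(u,[[-.045,-.09,.09],[.03,.075,.126],[.066,.075,.09],[-.058,.075,.127]])).round(0).tolist())
E
```

```text
1.9333
3.6083
[[323.0, 183.0], [323.0, 169.0], [294.0, 73.0], [351.0, 73.0], [348.0, 191.0], [298.0, 191.0]]
[[394.0, 204.0], [252.0, 148.0], [257.0, 112.0], [257.0, 225.0]]
```

View pics/w_unit.png

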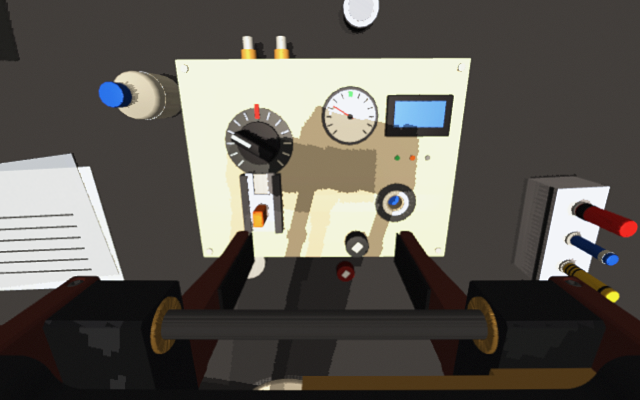

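View pics/w_stand.png

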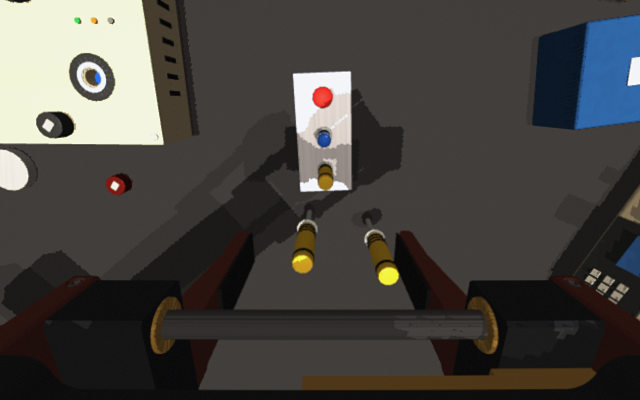

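The wrist views agree with the model: knob at (259,143), ring at (396,202), tab at (259,214), stylus grip top at (326,185). I'll refit with these views and triangulate the two large styli to check clearance.

```bash
python3 - <<'E'
from h import *
d=pickle.load(open("s0.pkl","rb"));t,s=d["top"],d["side"];q=pickle.load(open("s1.pkl","rb"));w,v=q["unit"],q["stand"]
X=[[.12,.16,.09],[.12,-.16,.09],[-.12,-.16,.09],[-.12,.16,.09],[-.045,-.09,.09]]
ow=(w,X,[[177,59],[470,58],[443,257],[204,257],[396,202]])
u,e=fit([(t,X,[[222.7,178.3],[336,148.3],[360.7,232.3],[243.3,263.3],[327.3,212]]),
 (s,X,[[276.25,300],[266.75,190.75],[354.5,181],[384.25,283.25],[332,202.75]]),ow],[.55,.07,.25])
print("unit",u,np.degrees(u[2]),e.round(1).tolist()); print("wrist only",fit([ow],u)[0])
iT=lambda P:T([0,0,-u[2]],[P-np.r_[u[:2],0]])[0]
print("hole w/t/s",*[iT(ray(c,p,.09)).round(4) for c,p in((w,[396,202]),(t,[327.3,212]),(s,[332,202.75]))])
print("mark w",iT(ray(w,[257,111],.09)),"tab",iT(ray(w,[259,213],.127)))
# stylus xy
f=lambda p:np.concatenate([(proj(c,np.r_[p,.1335])-px).ravel() for c,px in((t,[438.7,222]),(s,[353.3,123.5]),(v,[326,186]))])
o=least_squares(f,[.487,-.315]);print("stylus",o.x,f(o.x).round(1))
for a,bx in(([444,255],[303,263]),([482,249],[388,275])):
    f=lambda p:np.concatenate([(proj(c,p)-px).ravel() for c,px in((t,a),(v,bx))])
    o=least_squares(f,[.44,-.32,.15]);print("big",o.x,o.cost)
cv2.imwrite("pics/k.png",cv2.resize(w["frame"][90:250,200:430,::-1],None,fx=3.4,fy=3.4,interpolation=cv2.INTER_CUBIC))
pickle.dump((u,np.array([0,0,0.])),open("p2.pkl","wb"))
E
```

```text
unit [0.54788953 0.06802085 0.25196772] 14.436686791178902 [[0.2, -0.5], [-0.1, -0.5], [-0.0, -0.9], [0.2, 0.4], [0.3, -0.5], [-2.2, -0.9], [-0.7, -0.6], [-0.1, -0.4], [0.9, 0.1], [-0.3, -0.2], [-1.3, 0.7], [0.5, 1.2], [0.2, -1.0], [-0.2, -0.6], [-0.9, 1.1]]
wrist only [0.54850021 0.06778966 0.25276791]
hole w/t/s [-0.0436 -0.0911  0.09  ] [-0.0462 -0.0888  0.09  ] [-0.0457 -0.089   0.09  ]
mark w [0.06620346 0.07543343 0.09      ] tab [-0.0438413  0.0729537  0.127    ]
stylus [ 0.48546379 -0.31676933] [ 0.6  0.6  0.3 -0.4 -0.2 -0.5]
big [ 0.40074923 -0.31388603  0.16163329] 0.09984528354622199
big [ 0.41228687 -0.4089265   0.16413978] 0.9543706189224316
```

View pics/k.png

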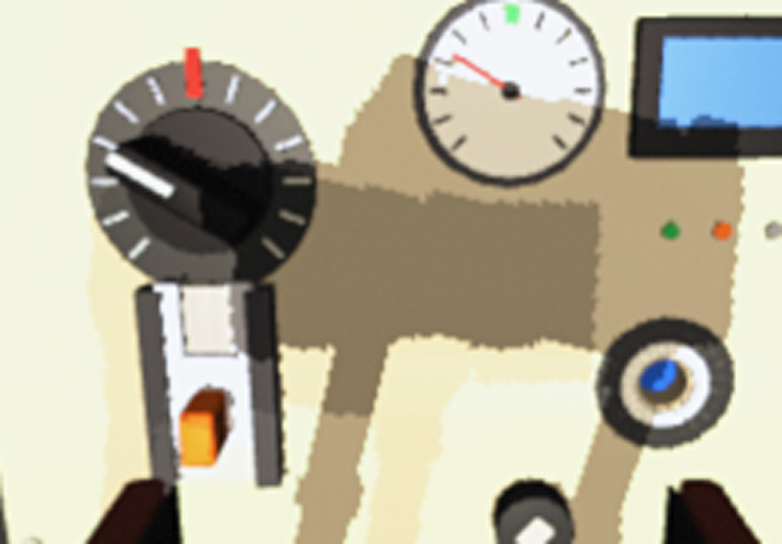

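The pointer sits about 61° left of the red mark; the gauge needle agrees. I'll grip across the wing and turn it clockwise.

```bash
python3 - <<'E'
from station import r
from h import *
u,_=pickle.load(open("p2.pkl","rb"));y0=np.degrees(u[2])
k=T(u,[[.03,.075,.124]])[0];a=61
r.reach(k+[0,0,.09],[180,0,y0+a]); r.servo_line(k+[0,0,.0],speed=.12)
r.wait(.1);s=r.sense();print(s["contact_force"],s["clock"])
r.grab(20);r.wait(.2);s=r.sense();print(s["contact_force"],s["torque"],s["opening"],s["gripper_force"])
for t in (45,30,15,0):
    r.reach(k,[180,0,y0+t])
r.wait(.3);s=r.sense();print(s["contact_force"],s["torque"],s["orientation"],s["tcp_pos"]-k,s["opening"],s["clock"])
E
```

```text
[ 0.82509518 -0.24335796  0.56506095] 5.4917
[-0.33992832 -0.28439534  0.43427432] [-0.05654361  0.16185574  0.05528314] 0.011656419727466203 19.95958060026169
[-6.1371707   2.42507859  2.24358468] [ 0.35190971  1.12916484 -0.02607874] [-1.79914589e+02  8.36659652e-02  1.48569686e+01] [-7.79598569e-04  6.87079980e-04 -2.41378343e-05] 0.01165001272286208 8.5917
```

```bash
python3 - <<'E'
from station import r
from h import *
u,_=pickle.load(open("p2.pkl","rb"));y0=np.degrees(u[2])
k=T(u,[[.03,.075,.124]])[0]
r.reach(k,[180,0,y0-.45]);r.wait(.2);s=r.sense();print(s["orientation"][2],s["contact_force"])
r.let_go();r.servo_line(k+[0,0,.05],speed=.15)
P=lambda x,z:T(u,[[x,.075,z]])[0]
r.servo_line(P(-.054,.174),[180,0,y0],speed=.15);r.wait(.1);w=r.snapshot("wrist");pickle.dump(w,open("s2.pkl","wb"))
cv2.imwrite("pics/w2.png",w["frame"][:,:,::-1])
r.servo_line(P(-.054,.125),speed=.1);r.grab(25);r.wait(.15);s=r.sense();print(s["opening"],s["contact_force"],s["clock"])
c=np.array([np.cos(u[2]),np.sin(u[2]),0])
for x in(-.045,-.035,-.028,-.023,-.021):
    r.servo_line(P(x,.125),speed=.04);s=r.sense();print(x,s["contact_force"]@c,(s["tcp_pos"]-P(x,.125))@c)
print(s["clock"])
E
```

```text
14.41191322156618 [-6.17476224  2.42472208  2.38667548]
0.011844202661541339 [-1.15191808  4.0603488  -1.16696405] 13.55
-0.045 0.6202432654916115 0.00030672388547363404
-0.035 1.8827256496853875 0.00034509872427422616
-0.028 1.0227578660548875 0.0003274087679633773
-0.023 1.4339539963364436 0.00024037254781688358
-0.021 -5.035641859617406 -0.0008401263727092023
15.175
```

View pics/w2.png

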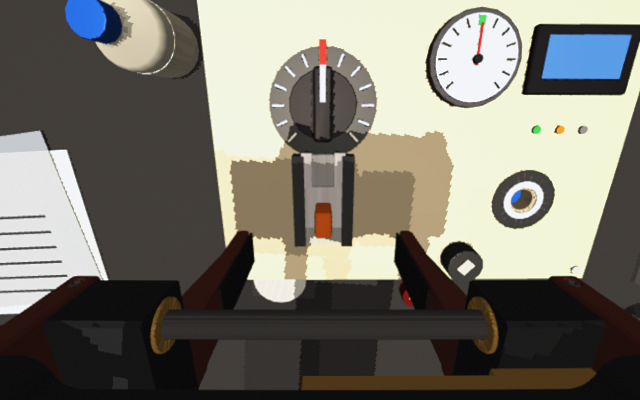

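The pointer at (322,75) lies on the red mark at (322,50), and the gauge needle is on green. The lock is near its stop, so I'll push until it is solid.

```bash
python3 - <<'E'
from station import r
from h import *
u,_=pickle.load(open("p2.pkl","rb"));y0=np.degrees(u[2])
P=lambda x,z:T(u,[[x,.075,z]])[0]
c=np.array([np.cos(u[2]),np.sin(u[2]),0])
for x in(-.020,-.019,-.018,-.017,-.016):
    r.servo_line(P(x,.125),speed=.03);r.wait(.1);s=r.sense();f=s["contact_force"]@c;print(x,f,T([0,0,-u[2]],[s["tcp_pos"]-np.r_[u[:2],0]])[0][0])
    if f<-17:break
r.let_go();r.servo_line(P(-.022,.20),speed=.15)
w=P(-.09,.24);r.servo_line(w,speed=.2);r.wait(.1)
w=r.snapshot("wrist");cv2.imwrite("pics/w3.png",w["frame"][60:330,150:500,::-1].repeat(2,0).repeat(2,1));pickle.dump(w,open("s3.pkl","wb"))
print(r.sense()["clock"],proj(w,T(u,[[-.02,.075,.127],[-.045,-.09,.09],[.03,.075,.09],[.066,.075,.09]])))
E
```

```text
-0.02 -9.481667434614579 -0.021744137038446278
-0.019 -11.946153430711773 -0.02157838229321089
-0.018 -16.103613642172895 -0.021379516142547433
-0.017 -19.65957829663544 -0.021156884453112874
19.15 [[323.51763393 122.15666412]
 [487.72510598 145.67761494]
 [323.51885477  63.92110482]
 [323.50542998  19.7143769 ]]
```

View pics/w3.png

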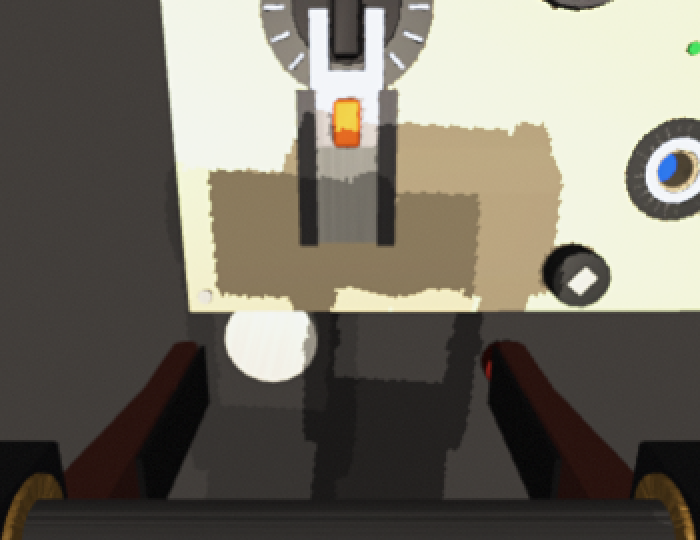

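The fork now straddles the wing with the tab at home: top at (323,118), against a predicted 122. The stall under 20 N confirms it is fully in. Next, the stylus.

```bash
python3 - <<'E'
from station import r
from h import *
u,_=pickle.load(open("p2.pkl","rb"));y0=np.degrees(u[2])
p=np.array([.4857,-.3160,.100])
r.servo_line([*r.sense()["tcp_pos"][:2],.26],speed=.2)
r.reach(p+[0,0,.15],[180,0,15.3]);r.servo_line(p,speed=.12);r.wait(.1)
s=r.sense();print(s["contact_force"],s["clock"])
r.grab(35);r.wait(.2);s=r.sense();print(s["contact_force"],s["opening"],s["gripper_force"])
r.servo_line(p+[0,0,.18],speed=.15)
h=T(u,[[-.045,-.0903,0]])[0]
r.reach(h+[0,0,.25],[180,0,y0]);r.servo_line(h+[0,0,.195],speed=.1);r.wait(.3)
s=r.sense();print(s["opening"],s["contact_force"],s["clock"])
pickle.dump(s["contact_force"],open("f0.pkl","wb"))
a,b=r.snapshot("side"),r.snapshot("wrist");pickle.dump((a,b),open("s4.pkl","wb"))
tip=h+[0,0,.105]
print(proj(a,tip),proj(b,tip),proj(a,T(u,[[-.045,-.09,.09]])),proj(b,T(u,[[-.045,-.09,.09]])))
def crop(s,c):
    x,y=np.round(c).astype(int);g=s["frame"][max(y-60,0):y+60,x-48:x+48,::-1];print(x-48,max(y-60,0),g.shape);return cv2.resize(g,(384,g.shape[0]*4),interpolation=cv2.INTER_CUBIC)
A,B=crop(a,proj(a,tip)[0]),crop(b,proj(b,tip)[0]);n=min(len(A),len(B));cv2.imwrite("pics/tip.png",np.hstack([A[:n],B[:n]]))
E
```

```text
[ 0.71527339  0.67608189 -0.33841375] 22.5083
[-0.66945261 -0.26948734  0.02395097] 0.01755901610090181 34.99990224838257
0.017337221099845066 [ 0.93345185  0.16429887 -0.50397523] 27.25
[[331.73432527 198.49942195]] [[323.46178012 207.71332793]] [[331.65227301 202.50835032]] [[323.13503155 202.10042528]]
284 138 (120, 96, 3)
275 148 (120, 96, 3)
```

View pics/tip.png

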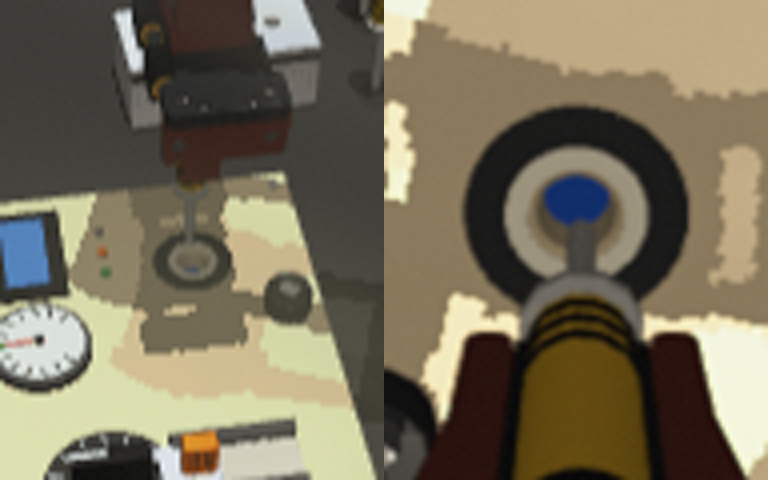

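In the wrist crop the tip at (578,224) is centred over the blue cap, with the ring centre at (576,210). Comparing both views, the hole sits about 1.3 mm further toward −x than the tip. I'll correct for that, insert, and press with force feedback.

```bash
python3 - <<'E'
from station import r
from h import *
u,_=pickle.load(open("p2.pkl","rb"));f0=pickle.load(open("f0.pkl","rb"))
h=T(u,[[-.0463,-.0903,0]])[0]
r.servo_line(h+[0,0,.195],speed=.05)
r.servo_line(h+[0,0,.184],speed=.05)
z=.184
while z>.150:
    z-=.002 if z>.170 else .0005
    r.servo_line(h+[0,0,z],speed=.02);r.wait(.05 if z>.17 else .1);s=r.sense();f=s["contact_force"]-f0
    if z<.172: print(round(z,4),round(s["tcp_pos"][2],4),f.round(2))
    if (z>.168 and f[2]>3) or np.hypot(f[0],f[1])>6 or f[2]>7.5: break
print(s["clock"],s["opening"])
E
```

```text
0.17 0.17 [-1.34 -1.13  0.42]
0.1695 0.1695 [-1.16 -0.65 -0.23]
0.169 0.169 [-0.81  0.47 -0.09]
0.1685 0.1685 [-1.12 -0.3   0.07]
0.168 0.168 [-1.03 -0.35 -0.47]
0.1675 0.1675 [-1.18 -0.28 -1.25]
0.167 0.167 [-1.57 -0.07 -0.08]
0.1665 0.1665 [-1.26 -0.31 -0.46]
0.166 0.166 [-1.27  0.49 -0.56]
0.1655 0.1655 [-0.56 -0.08  0.02]
0.165 0.165 [-1.71 -0.43 -0.13]
0.1645 0.1647 [-0.85  0.07  1.1 ]
0.164 0.1642 [-0.67 -0.36  1.63]
0.1635 0.1635 [-1.13 -0.69  2.05]
0.163 0.1631 [-2.03 -0.17  2.84]
0.1625 0.1626 [-1.31 -0.09  3.11]
0.162 0.1621 [0.28 0.91 2.86]
0.1615 0.1615 [-0.23 -0.34  3.88]
0.161 0.161 [-0.81 -0.5   4.17]
0.1605 0.1605 [-0.84 -0.43  4.42]
0.16 0.16 [-0.49 -0.27  4.85]
0.1595 0.1595 [-1.    0.13  3.44]
0.159 0.159 [-0.9   0.82  4.83]
0.1585 0.1585 [-0.73  0.16  4.37]
0.158 0.1583 [-0.77 -1.12  5.1 ]
0.1575 0.1582 [-1.86  0.32  7.14]
0.157 0.1581 [-1.77  0.14  9.2 ]
39.2167 0.01718722696960545
```

```bash
python3 - <<'E'
from station import r
r.wait(.5);s=r.sense();print(s["contact_force"],s["opening"],s["tcp_pos"]);print(r.hand_in())
E
```

```text
[-1.4952388   0.81469901  7.60637973] 0.017651768223167986 [ 0.52569985 -0.03096792  0.15806872]
the job is handed in; nothing more can be done
None
```

The job is handed in: the knob is on the red mark, the fork lock is fully home, and the small yellow stylus is in the gripper, holding the blue store button fully down at about 8 N.

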